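Cull the broken tablet, then open the tablet jar's safety cap and hold it up

TASK

Get the dishwasher-tablet jar ready for refilling: first pick the one broken, short tablet out of the batch in the steel tray and put it in the steel bowl, leaving the whole tablets where they lie. Then grip the jar's blue safety cap, press it down against its spring, turn it about a quarter turn anticlockwise while it is pressed, and lift it off. Finish while still holding the cap in the gripper, level and still, about 5 cm above the jar's open mouth, and leave the mug, the spatula and the soap bottle alone.

Things in the scene. Friction and masses are not known exactly. Their poses are not given: they have to be found in the camera images.
- jar: White round jar with a green label, body 84 mm across, 88 mm high, in a round steel holder (108 mm across, 28 mm high) screwed to the counter: neither can move or turn. Origin: on the jar's axis at counter height; z up. A sloped shoulder rises to 106 mm at the neck (39 mm across). Jar and bowl may swap sides.
- jar_rim (a point): Centre of the jar's mouth at the neck's rim, 136 mm above the counter. Two lugs stick out of the neck below the rim, on the jar's own +x and -x sides, 48 mm across over them.
- cap: Round ribbed blue cap, white pointer on top, 58 mm across, 38 mm high, about 55 g, loose, seated on the jar. Origin: centre of its underside, z up; seated, its underside is 122.5 mm above the counter. Locked, its x axis lies along the jar's x (a few degrees of play) and two tabs inside sit under the neck's lugs: pulled up or turned unpressed it stays locked.
- cap_top (a point): Centre of the cap's top, 160.5 mm above the counter when seated. Any grasp yaw will do: grip the cap across 58 mm with the pad centres about 11 mm below this point, firmly (about 40 N), so that the pads press and turn it by friction. Fingertips may go down beside the cap as far as its underside.
- cap_spring (a joint): How far the cap is pressed, m: 0 unpressed, 0.007 at the end of travel (5 N to start, 11 N at the end). Press at least 4 mm (6 is right) and keep it pressed while turning anticlockwise seen from above; from 0.8 to 2.3 rad from locked (aim for 1.3) it needs no more pressing and lifts straight off.
- tray: Square steel tray 200 x 200 mm, 11 mm high, walls 4 mm, fixed to the counter; origin: centre of its underside; inner floor 4 mm above the counter. The four tablets lie in it in a 2 by 2 pattern, about 74 mm apart, each turned by up to 0.35 rad from the tray.
- tab_broken: The broken tablet: same white and blue block snapped short, 20 mm long (plus a few crumbly millimetres, only seen, on its +x end) x 26 x 15 mm (its own x, y, z), 14 g, lying flat in the tray; origin: centre of the underside. Grip it across its 26 mm width (its y axis).
- tab_a: A whole dishwasher tablet, a white block with a blue top layer, 36 x 26 x 15 mm (its own x, y, z), lying flat in the tray; origin: centre of its underside.
- tab_b: A whole dishwasher tablet, a white block with a blue top layer, 36 x 26 x 15 mm (its own x, y, z), lying flat in the tray; origin: centre of its underside.
- tab_c: A whole dishwasher tablet, a white block with a blue top layer, 36 x 26 x 15 mm (its own x, y, z), lying flat in the tray; origin: centre of its underside.
- bowl: Round steel bowl for scraps, 124 mm across the rim, 50 mm high, about 5 mm thick at the bottom, loose, 0.4 kg, standing empty on the counter; origin: centre of its underside.
- mug: Bystander: blue mug, 76 mm across, 85 mm high, loose; origin: centre of its underside.
- spatula: Bystander: spatula with a red handle 200 mm long, lying crossways on the counter, loose; origin: at counter height near its middle, x along it towards the blade.
- soap: Bystander: green soap bottle, 54 mm across, 130 mm high, loose; origin: centre of its underside.
Things that resemble listed ones, but are neither listed nor needed, are in the scene too. There is more than one size of the jar; the one meant has the size given above.

How it is judged:
By the outcome, as a careful person would: the job done as asked, in the order asked, and still so for the second after the job is handed in, while the arm keeps its last pose, push and grip.
It also fails if it takes over 58 s, if anything falls off the work surface, if the arm or the gripper's body presses on something with over 40 N, if the wrist force passes 120 N, or if a joint passes its speed limit or range.

ROBOT

A 6-joint arm with a two-finger parallel gripper is mounted at the origin on the work surface. World frame = base frame: x ahead of the robot, y to its left, z up, the work surface at z = 0. Lengths are in m, angles in rad, forces in N, time in s.
With the tool pointing down it reaches from about 0.325 to 0.775 m from the base axis. Payload 9.3 kg.
Tool frame: the origin (TCP) lies midway between the tips of the shut fingers; the grasp point (between the pads) lies 19 mm behind it (grip_point_offset is the distance from the TCP to the grasp point, in m); z points along the fingers, y is the line along which they close (so a half turn about z gives the same grasp; the last joint's range is limited). The gripper opens to 85 mm and grips with 20 to 120 N. Pads are 22 mm wide; open, the fingers measure 114 mm over their backs; the gripper's body (76 mm by 85 mm) begins 54 mm behind the grasp point. The pads swing forward as they close: fully open they stand 13 mm farther back than shut.
Start: joints at [1.009, 0.259, 0.021, 1.334, 0, 1.418], TCP at [0.219, 0.505, 0.231] pointing down, gripper open.
Joint ranges: [-3.04, 3.04], [-0.91, 1.82], [-1.04, 1.36], [-1.92, 1.95], [-1.52, 1.45], [-3.14, 3.14]. Speed limits (rad/s): [2.22, 2.22, 2.79, 3.14, 3.14, 3.14].

INTERFACE

Orientations are given as a 3x3 rotation matrix whose columns are the frame's x, y, z axes.
In Python, from workcell import * gives the robot as it stands.
- The arm moves only by the tool step_arm, never from a script. Its argument "deltas" is a list of rows, each a list of 5 numbers: the finger opening in mm, from 0 to 85.4, then the shift along the tool's x, y, z each as a share of 50 cm, from -1 to 1, then the turn about the tool's z as a share of pi/2 rad, from -1 to 1. In form: [[fingers, tx, ty, tz, turn], ...]. A call has 1 to 12 rows; each row shifts and turns the commanded pose from where the row before left it, along the tool's axes as they then stand; what a row does not reach is not made up. A row lasts 1/10 s, in which the tool goes at most 50 mm and 8.59 degrees, less where a joint would pass 70% of its speed; a pose out of reach is approached as far as the arm can. A call with a number of a shift or a turn outside -1 to 1 is refused whole. A call with a gripper value outside its range is refused whole. The fingers move at their own pace and stop on an object; the grip force is fixed at half the most. Time passes only in rows, so rows that do not move let the fingers close. It gives the time, the measured TCP pose, the force, the opening and the grip force at its end, in the units of the state.
- get_obs(): the state, without advancing time (a new reading comes with each control period).
- snapshot(name): name is "scene" or "top"; returns a dict with "pixels" (384x512x3 uint8, blue, green, red), "fx", "fy", "cx", "cy" (pixels), "extrinsics" (4x4, takes a point from world to camera coordinates). Camera axes: x right, y down, z forward; pixel columns grow to the right and rows downward; lengths in m; the calibration is good to about 2 mm. A picture is of the moment at which its call begins. There is no depth.
- sign_off(): hands the job in; it is judged then, once.
The state is a dict: "time_s": time; "qpos": joint angles; "joint_vel": joint speeds; "tau": joint torques, N m; "tcp_pos": TCP position; "eef_rot": TCP orientation; "contact_force": force on the tool from outside, world axes, zero at the start; "ft_torque": the same for the moment, N m; "grip_width": finger opening in m; "grasp_force": force on a finger pad.
Only numpy, scipy, OpenCV 4.12 (cv2) and the standard library are available. Lean on these libraries where they do the work, as an engineer would, in place of code of your own. Each camera call takes 0.05 s, during which the arm holds its last target. There are 200 camera calls.

## Working session

There is one attempt and no reset: what is moved stays moved. The work goes in short steps, Python scripts to look and compute and a tool call to move; the robot and the scene stay as the last step left them, time stands still between calls to the robot, and variables do not carry over. Pictures are saved under pics/ and viewed, at most 10 in all, crops included, and the job is handed in when it is done.

Besides the shell and the picture viewer there is one more tool, called after ">>>" as name(argument=value, ...) on one line, values as JSON. step_arm: Moves the arm, as the interface text tells. Shift numbers are shares of 50 cm and turn numbers shares of pi/2 rad, none past 1 either way. Its arguments: {"type":"object","properties":{"deltas":{"type":"array"}},"required":["deltas"]}

```bash
mkdir -p pics; ls; cat > h.py <<'E'
from workcell import *
import numpy as np, cv2
def ray(s,u,v):
    E=np.array(s["extrinsics"]);R=E[:3,:3];t=E[:3,3]
    d=R.T@np.array([(u-s["cx"])/s["fx"],(v-s["cy"])/s["fy"],1.]);return -R.T@t,d
def onplane(s,u,v,z):
    o,d=ray(s,u,v);return o+d*(z-o[2])/d[2]
def proj(s,p):
    E=np.array(s["extrinsics"]);c=E[:3,:3]@np.array(p)+E[:3,3]
    return np.array([s["fx"]*c[0]/c[2]+s["cx"],s["fy"]*c[1]/c[2]+s["cy"]])
def tri(rs):
    A=np.zeros((3,3));b=np.zeros(3)
    for o,d in rs:
        d=d/np.linalg.norm(d);P=np.eye(3)-np.outer(d,d);A+=P;b+=P@o
    x=np.linalg.solve(A,b)
    return x,[np.linalg.norm((np.eye(3)-np.outer(d,d)/(d@d))@(x-o)) for o,d in rs]
E
python3 - <<'E'
from h import *
import pickle
o=get_obs();print({k:np.round(v,3).tolist() for k,v in o.items()})
a=snapshot("scene");b=snapshot("top");pickle.dump((a,b),open("s0.pkl","wb"))
for s in(a,b):
    E=np.array(s["extrinsics"]);print(-E[:3,:3].T@E[:3,3],E[:3,:3].T@[0,0,1],s["fx"])
for n,s in(("scene",a),("top",b)): cv2.imwrite(f"pics/{n}0.png",cv2.resize(s["pixels"],(800,600),interpolation=cv2.INTER_CUBIC))
E
```

```text
pics
{'time_s': 0.0, 'qpos': [1.009, 0.259, 0.021, 1.334, 0.0, 1.418], 'joint_vel': [0.002, 0.001, -0.001, -0.001, -0.002, -0.001], 'tau': [0.001, -55.565, 34.453, 0.014, -0.0, -0.0], 'tcp_pos': [0.218, 0.504, 0.231], 'eef_rot': [[-0.918, 0.398, -0.001], [0.398, 0.918, -0.001], [0.0, -0.001, -1.0]], 'contact_force': [-0.188, 1.099, -0.611], 'ft_torque': [0.026, 0.031, -0.006], 'grasp_force': 0.0, 'grip_width': 0.086}
[ 1.23065164 -0.04098714  0.95880706] [-0.64120746  0.03701232 -0.76647445] 408.06784956677467
[0.36950783 0.02573384 1.12700236] [ 0.17107784 -0.01574578 -0.98513169] 412.0484259800461
```

View pics/scene0.png

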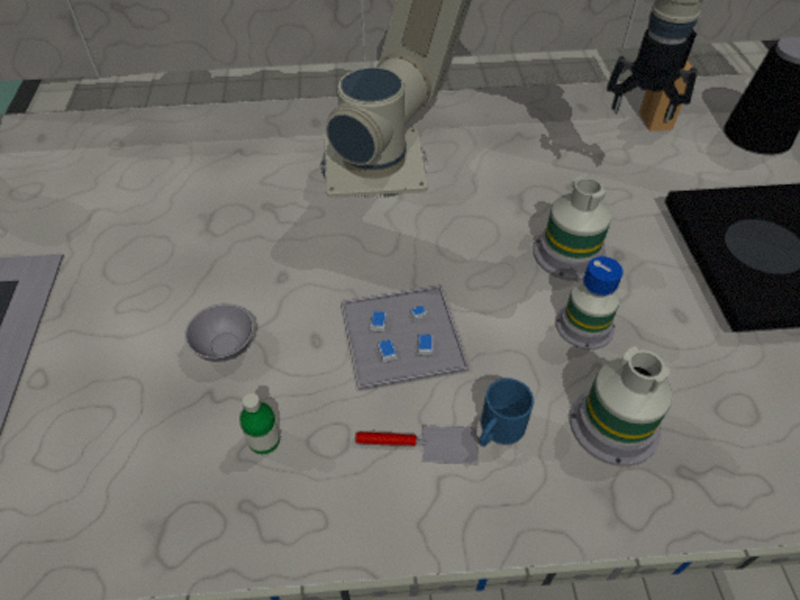

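View pics/top0.png

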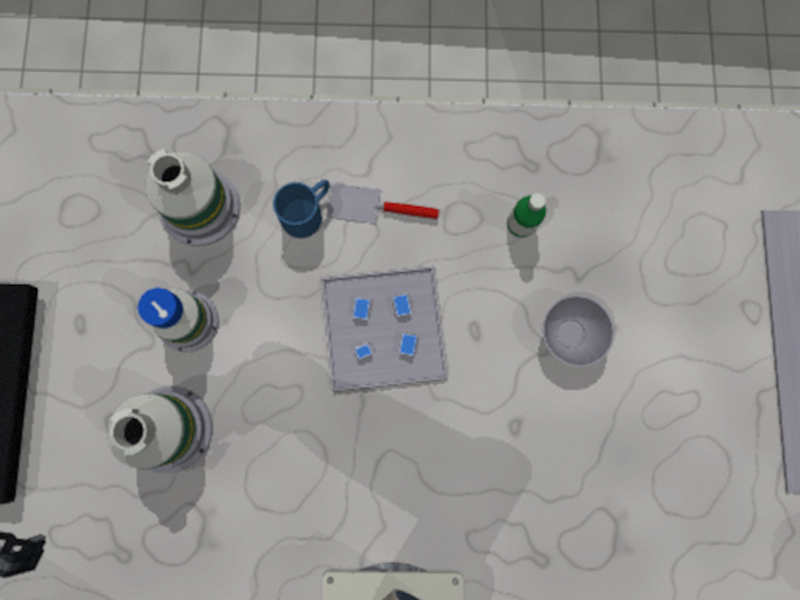

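The scene view shows the broken tablet at (419,312), the bowl at (221,335), the capped jar at (604,275) and two open, larger jars on either side of it. In the top view the tablet is at (363,351), the cap at (161,308) and the bowl at (578,330). Next I measure these points.

```bash
python3 - <<'E'
from h import *
import pickle
a,b=pickle.load(open("s0.pkl","rb"))
def blobs(s,lo,hi,amin):
    m=cv2.inRange(cv2.cvtColor(s["pixels"],cv2.COLOR_BGR2HSV),lo,hi)
    c,_=cv2.findContours(m,cv2.RETR_EXTERNAL,cv2.CHAIN_APPROX_NONE)
    return [x for x in c if cv2.contourArea(x)>=amin]
for n,s in(("scene",a),("top",b)):
    for c in blobs(s,(98,120,110),(122,255,255),8):
        M=cv2.moments(c);u,v=M["m10"]/M["m00"],M["m01"]/M["m00"]
        P=np.array([onplane(s,*p[0],.019)[:2] for p in c],np.float32)*1000
        r=cv2.minAreaRect(P)
        print(n,"uv",round(u,1),round(v,1),"A",cv2.contourArea(c),"z19",onplane(s,u,v,.019).round(4)[:2],"rect",np.round(r[0]),np.round(r[1],1),round(r[2],1))
def show(s,x,y,w,h,k,n): cv2.imwrite(f"pics/{n}.png",cv2.resize(s["pixels"][y:y+h,x:x+w],None,fx=k,fy=k,interpolation=cv2.INTER_CUBIC))
A=cv2.resize(b["pixels"][170:252,205:290],None,fx=5,fy=5,interpolation=cv2.INTER_CUBIC)
B=cv2.resize(b["pixels"][85:305,65:160],None,fx=2.6,fy=2.6,interpolation=cv2.INTER_CUBIC)
C=np.zeros((600,800,3),np.uint8);C[:A.shape[0],:A.shape[1]]=A;C[:B.shape[0],440:440+B.shape[1]]=B
cv2.imwrite("pics/crop.png",C)
A=cv2.resize(a["pixels"][175:250,215:305],None,fx=4.5,fy=4.5,interpolation=cv2.INTER_CUBIC)
B=cv2.resize(a["pixels"][110:300,335:435],None,fx=3.1,fy=3.1,interpolation=cv2.INTER_CUBIC)
C=np.zeros((600,800,3),np.uint8);C[:A.shape[0],:A.shape[1]]=A;C[:B.shape[0],440:440+B.shape[1]]=B
cv2.imwrite("pics/crop2.png",C)
E
```

```text
scene uv 247.1 222.3 A 56.0 z19 [ 0.5581 -0.0088] rect [558.  -9.] [31.5 22. ] 13.5
scene uv 271.5 218.1 A 55.0 z19 [0.5494 0.0614] rect [549.  62.] [20.  28.5] 84.0
scene uv 241.6 203.6 A 46.0 z19 [ 0.4898 -0.02  ] rect [489. -20.] [20.7 26.1] 85.1
scene uv 267.5 198.1 A 20.0 z19 [0.4757 0.0576] rect [476.  57.] [15.1 22.2] 18.0
scene uv 387.2 171.7 A 245.0 z19 [0.403  0.4391] rect [402. 439.] [65.8 63.1] 23.6
top uv 232.1 224.4 A 34.5 z19 [0.4781 0.0576] rect [477.  58.] [15.7 20.4] 27.6
top uv 260.8 220.0 A 68.5 z19 [ 0.4916 -0.0196] rect [491. -19.] [20.  31.3] 81.1
top uv 230.9 197.1 A 67.5 z19 [0.5527 0.0626] rect [553.  63.] [20.  31.2] 83.2
top uv 256.9 194.7 A 71.0 z19 [ 0.5607 -0.0083] rect [560.  -8.] [31.5 21.3] 14.6
top uv 100.2 195.7 A 424.0 z19 [0.5502 0.4163] rect [551. 416.] [63.4 63.6] 48.2
```

View pics/crop.png

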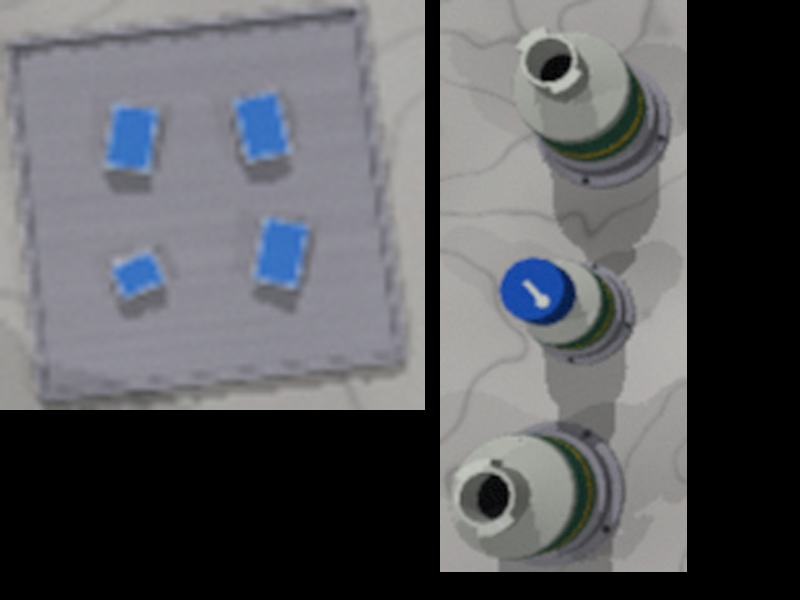

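View pics/crop2.png

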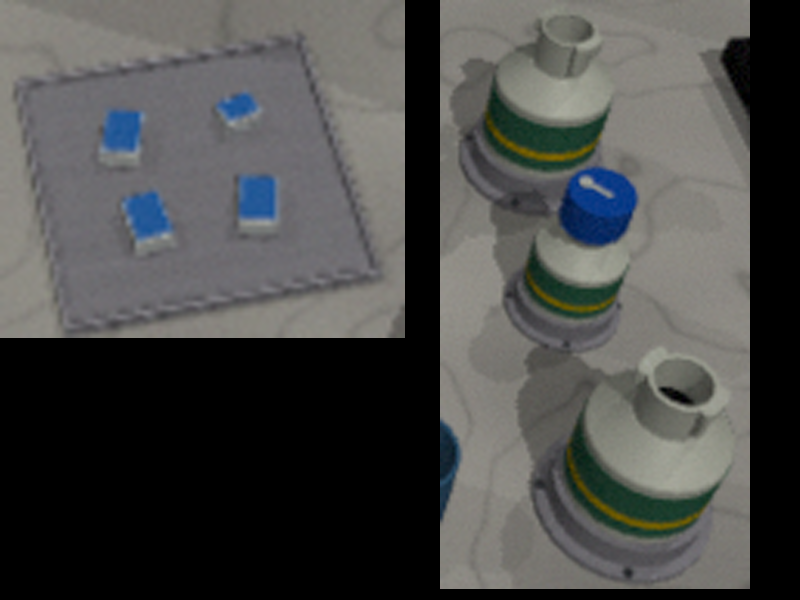

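The top crop shows the broken tablet at lower left, with its long (26 mm) side rising slightly to the right. The cap pointer and the mouths of both neighbour jars are clear in both crops. Next: heights by triangulation, the tablet's yaw, and the bowl and neighbour clearances.

```bash
python3 - <<'E'
from h import *
import pickle
a,b=pickle.load(open("s0.pkl","rb"))
def mask(s): return cv2.inRange(cv2.cvtColor(s["pixels"],cv2.COLOR_BGR2HSV),(98,110,90),(125,255,255))
def cen(c): M=cv2.moments(c);return M["m10"]/M["m00"],M["m01"]/M["m00"]
def big(s,x,y,w,h,k=8):
    r=s["pixels"][y:y+h,x:x+w];r=cv2.resize(r,None,fx=k,fy=k,interpolation=cv2.INTER_CUBIC)
    m=cv2.inRange(cv2.cvtColor(r,cv2.COLOR_BGR2HSV),(98,90,80),(125,255,255))
    c,_=cv2.findContours(m,cv2.RETR_EXTERNAL,cv2.CHAIN_APPROX_NONE)
    c=max(c,key=cv2.contourArea).reshape(-1,2).astype(np.float32);return (c+.5)/k-.5+[x,y],r
# tablets
tabs={"broken":((267.5,198),(232,224)),"a":((241.6,203.6),(261,220)),"b":((271.5,218),(231,197)),"c":((247,222),(257,195))}
for n,(p,q) in tabs.items():
    cs=[big(s,int(u)-13,int(v)-11,26,22)[0] for s,(u,v) in((a,p),(b,q))]
    x,e=tri([ray(s,*cen(c.astype(np.float32))) for s,c in zip((a,b),cs)])
    print(n,x.round(4),np.round(e,4))
    for s,c in zip((a,b),cs):
        P=np.array([onplane(s,*k,.019)[:2] for k in c],np.float32)*1000
        r=cv2.minAreaRect(P);bx=cv2.boxPoints(r);e1,e2=bx[1]-bx[0],bx[2]-bx[1]
        l=e1 if np.hypot(*e1)>np.hypot(*e2) else e2
        print("   ",np.round(r[0],1),np.round(sorted(r[1]),1),"long axis deg",round(np.degrees(np.arctan2(l[1],l[0]))%180,1))
# cap
rs=[]
for s,(x,y,w,h) in((a,(366,158,42,40)),(b,(82,176,40,40))):
    c,r=big(s,x,y,w,h);u=cen(c.astype(np.float32));rs.append(ray(s,*u))
    bl=r[...,0];print("cap cen",np.round(u,2),"blue hist",np.histogram(bl[(r[...,2]<60)&(bl>80)],bins=10))
    pickle.dump(c,open(f"cap{len(rs)}.pkl","wb"))
print("cap mid",*tri(rs))
# axis fit: silhouette of cylinder r=29 - tangent rays in each view at z mid
# jars' mouths (hand picks in 800x600 pics)
for n,p,q in(("far jar mouth",(645,368),(170,168)),("near jar mouth",(588,192),(131,431)),("bowl rim",(221,331),(578,330)),("mug rim",(508,400),(297,203)),("soap tip",(251,399),(538,199))):
    x,e=tri([ray(a,p[0]*.64,p[1]*.64),ray(b,q[0]*.64,q[1]*.64)]);print(n,x.round(3),np.round(e,3))
E
```

```text
broken [0.4776 0.0574 0.0213] [0.0002 0.0002]
    [476.   57.3] [18.5 25.1] long axis deg 111.8
    [478.   57.6] [18.3 24. ] long axis deg 113.6
a [ 0.4913 -0.0196  0.0213] [0.0001 0.0001]
    [489.4 -19.8] [24.4 34.2] long axis deg 173.0
    [491.5 -19.6] [25.  34.9] long axis deg 170.8
b [0.5523 0.0621 0.0214] [0.0004 0.0004]
    [550.2  62.1] [23.7 33.9] long axis deg 173.3
    [552.7  62.5] [25.3 34.9] long axis deg 173.3
c [ 0.56   -0.0082  0.0213] [0.0002 0.0002]
    [558.1  -8.3] [24.4 34.6] long axis deg 14.1
    [560.3  -8.1] [24.8 34.3] long axis deg 11.6
cap cen [386.31 175.79] blue hist (array([1699, 2872, 3895, 1890,  491,  446,  601, 1064, 8004, 4993]), array([ 81. ,  86.9,  92.8,  98.7, 104.6, 110.5, 116.4, 122.3, 128.2,
       134.1, 140. ]))
cap cen [102.01 196.71] blue hist (array([ 1803,   735,   424,   381,   319,   341,   441,   544,  1291,
       21371]), array([ 81. ,  90.3,  99.6, 108.9, 118.2, 127.5, 136.8, 146.1, 155.4,
       164.7, 174. ]))
cap mid [0.52756663 0.36817372 0.14424811] [np.float64(0.0003950694123385914), np.float64(0.00039506941233856814)]
far jar mouth [0.741 0.358 0.177] [0.001 0.001]
near jar mouth [0.341 0.388 0.167] [0.001 0.001]
bowl rim [ 0.517 -0.306  0.047] [0.002 0.002]
mug rim [0.721 0.173 0.081] [0.001 0.001]
soap tip [ 0.717 -0.222  0.134] [0.001 0.001]
```

```bash
python3 - <<'E'
from h import *
import pickle
a,b=pickle.load(open("s0.pkl","rb"))
rs=[];k=8
for s,(x,y,w,h),th in((a,(366,158,42,40),117),(b,(82,176,40,40),128)):
    r=cv2.resize(s["pixels"][y:y+h,x:x+w],None,fx=k,fy=k,interpolation=cv2.INTER_CUBIC)
    hs=cv2.cvtColor(r,cv2.COLOR_BGR2HSV)
    m=((r[...,0]>th)&(hs[...,1]>110)&(hs[...,0]>98)).astype(np.uint8)
    c,_=cv2.findContours(m,cv2.RETR_EXTERNAL,cv2.CHAIN_APPROX_NONE)
    c=cv2.convexHull(max(c,key=cv2.contourArea)).reshape(-1,2)
    c=(c+.5)/k-.5+[x,y]
    P=np.array([onplane(s,*p,.1605)[:2] for p in c],np.float32)*1000
    e=cv2.fitEllipse(P);print("on z=.1605",np.round(e[0],1),np.round(e[1],1))
    M=cv2.moments(c.astype(np.float32));rs.append(ray(s,M["m10"]/M["m00"],M["m01"]/M["m00"]))
print("cap top",*tri(rs))
# pointer: white in the cap top, top view
x,y,w,h=82,176,40,40
r=cv2.resize(b["pixels"][y:y+h,x:x+w],None,fx=k,fy=k,interpolation=cv2.INTER_CUBIC)
hs=cv2.cvtColor(r,cv2.COLOR_BGR2HSV);m=((hs[...,1]<110)&(hs[...,2]>150)).astype(np.uint8)
m[:,:60]=0
n,l,st,ce=cv2.connectedComponentsWithStats(m)
for i in range(1,n):
    if st[i,4]>60:
        q=np.argwhere(l==i)[:,::-1];P=np.array([onplane(b,*((p+.5)/k-.5+[x,y]),.1605)[:2] for p in q])*1000
        u,sv,vt=np.linalg.svd(P-P.mean(0),full_matrices=False);print(P.mean(0).round(1),(sv/np.sqrt(len(P))).round(1),np.degrees(np.arctan2(vt[0,1],vt[0,0])).round(1))
# bowl rim by dark/ellipse: edges at z=.05
for s,(u,v) in((a,(141,212)),(b,(370,211))):
    g=cv2.cvtColor(s["pixels"],cv2.COLOR_BGR2LAB).astype(int);print(g[v-30:v+31:3,u,0],g[v,u-35:u+36:3,0])
E
```

```text
on z=.1605 [526.7 367.2] [55.7 58.1]
on z=.1605 [527.6 367.1] [56.8 57.7]
cap top [0.52739045 0.36714403 0.16061935] [np.float64(3.817359723289684e-05), np.float64(3.817359723298332e-05)]
[557.3 354.6] [25.7 10.8] -111.1
[521.3 361.7] [8.9 2.7] -136.2
[494.8 377.8] [10.5  1.8] -136.3
[485.8 383.1] [5.5 3. ] -129.0
[138 145 146 144 133 107 110 116 128 136 126 113 119 117 116 109  71 122
 120 120 129] [152 152 149 147 129  83  89  99 105 115 117 128 122 119 118 115 112  97
  81  99 140 138 142 148]
[154 163 150 104  93  97 102 115 125 145 145 143 144 133 138 130 122 105
 134 132 135] [164 164 149 164 146 103 120 134 146 144 144 144 144 122 129 119 112 103
 101 136 168 177 181 183]
```

Cap top is at (0.527, 0.367, 0.1606), matching the stated 0.1605. The broken tablet is at (0.477, 0.057), with its y axis at 112.7°. Now moving.

>>> step_arm(deltas=[[45,-0.0756,-0.0558,0,0],[45,-0.0756,-0.0558,0,0],[45,-0.0756,-0.0558,0,0],[45,-0.0756,-0.0558,0,0],[45,-0.0756,-0.0558,0,0],[45,-0.0756,-0.0558,0,0],[45,-0.0756,-0.0558,0,0],[45,-0.0756,-0.0558,0,0],[45,-0.0756,-0.0558,0,0],[45,-0.0756,-0.0558,0,0],[45,-0.0756,-0.0558,0,0],[45,0,0,0,0]])

```text
time_s: 1.3
tcp_pos: [0.4804, 0.0535, 0.2304]
eef_rot: [[-0.916, 0.402, -0.0], [0.402, 0.916, -0.001], [0.0, -0.001, -1.0]]
contact_force: [-0.4, 0.4, 1.6]
grip_width: 0.0449
grasp_force: 0.0
```

>>> step_arm(deltas=[[45,0,0,0.05,-0.0854],[45,0,0,0.05,-0.0854],[45,0,0,0.05,-0.0854],[45,0,0,0.05,-0.0854],[45,0,0,0.05,-0.0854],[45,0,0,0.05,-0.0854],[45,0,0,0,0],[45,0,0,0,0]])

```text
time_s: 2.1
tcp_pos: [0.478, 0.058, 0.0816]
eef_rot: [[-0.924, -0.382, -0.001], [-0.382, 0.924, 0.0], [0.001, 0.0, -1.0]]
contact_force: [-0.4, -0.2, 1.2]
grip_width: 0.045
grasp_force: 0.0
```

>>> step_arm(deltas=[[45,0.002,0,0.05,0],[45,0,0,0.05,0],[45,0,0,0.03,0],[45,0,0,0.01,0],[45,0,0,0.006,0],[45,0,0,0,0]])

```text
time_s: 2.7
tcp_pos: [0.4779, 0.0574, 0.0091]
eef_rot: [[-0.923, -0.385, 0.001], [-0.385, 0.923, -0.0], [-0.001, -0.001, -1.0]]
contact_force: [0.6, 0.2, -0.3]
grip_width: 0.045
grasp_force: 0.0
```

>>> step_arm(deltas=[[20,0,0,0,0],[20,0,0,0,0],[20,0,0,0,0],[20,0,0,0,0],[20,0,0,0,0],[20,0,0,0,0]])

```text
time_s: 3.3
tcp_pos: [0.4779, 0.0574, 0.0095]
eef_rot: [[-0.923, -0.386, 0.002], [-0.386, 0.923, -0.0], [-0.002, -0.001, -1.0]]
contact_force: [0.1, 0.1, 6.3]
grip_width: 0.0239
grasp_force: 58.9
```

>>> step_arm(deltas=[[20,0,0,-0.04,0],[20,0,0,-0.08,0],[20,0,0,-0.08,0],[20,0,0,-0.04,0],[20,0.026,-0.0875,0,0],[20,0.026,-0.0875,0,0],[20,0.026,-0.0875,0,0],[20,0.026,-0.0875,0,0],[20,0.026,-0.0875,0,0],[20,0.026,-0.0875,0,0],[20,0.026,-0.0875,0,0],[20,0.026,-0.0875,0,0]])

```text
time_s: 4.5
tcp_pos: [0.5163, -0.3077, 0.129]
eef_rot: [[-0.923, -0.385, 0.001], [-0.385, 0.923, -0.001], [-0.001, -0.001, -1.0]]
contact_force: [0.5, 0.4, -0.7]
grip_width: 0.0244
grasp_force: 59.3
```

>>> step_arm(deltas=[[20,0,0,0,0],[20,0,0,0,0]])

```text
time_s: 4.7
tcp_pos: [0.516, -0.3066, 0.1282]
eef_rot: [[-0.923, -0.384, -0.0], [-0.384, 0.923, 0.0], [0.0, 0.0, -1.0]]
contact_force: [-0.2, 0.2, -0.5]
grip_width: 0.0238
grasp_force: 59.3
```

```bash
python3 - <<'E'
from h import *
o=get_obs();print(o["tcp_pos"],o["grip_width"],o["qpos"])
a=snapshot("scene");b=snapshot("top")
C=np.zeros((600,800,3),np.uint8)
C[:,:400]=cv2.resize(a["pixels"][130:310,90:210],(400,600));C[:,400:]=cv2.resize(b["pixels"][120:300,300:420],(400,600))
cv2.imwrite("pics/bowl1.png",C)
E
```

```text
[ 0.51601208 -0.30659693  0.12822693] 0.023806692440933763 [-6.75921743e-01  3.89169686e-01 -5.26762878e-02  1.12931817e+00
  1.36085044e-04 -1.06976813e+00]
```

View pics/bowl1.png

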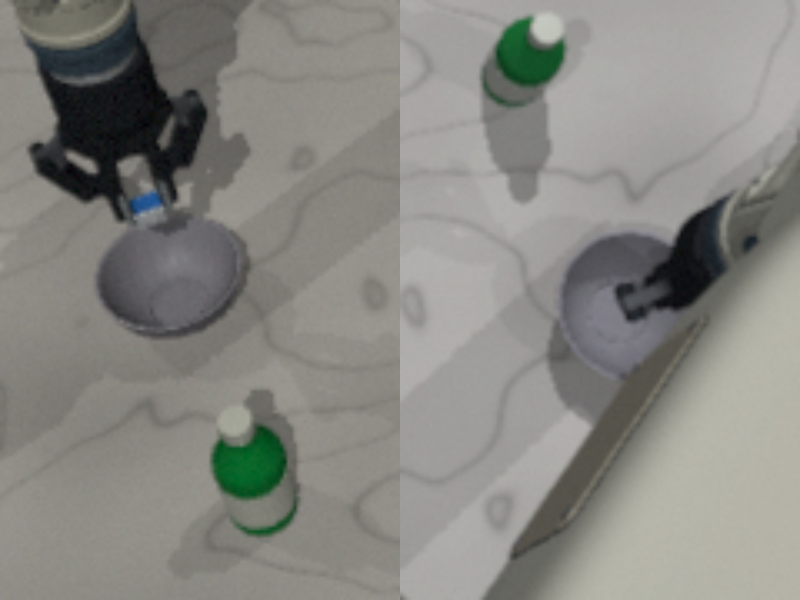

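The tablet is held at about (145,205) on the left, over the bowl in both views. I lower it, release, and go to the cap.

>>> step_arm(deltas=[[20,0,0,0.06,0],[20,0,0,0.06,0],[20,0,0,0.05,0],[20,0,0,0.02,0],[20,0,0,0,0],[45,0,0,0,0],[45,0,0,0,0],[45,0,0,0,0],[45,0,0,-0.07,0],[45,0,0,-0.1,0],[45,0,0,-0.1,0],[45,0,0,-0.1,0]])

```text
time_s: 6.0
tcp_pos: [0.516, -0.3055, 0.2211]
eef_rot: [[-0.923, -0.386, 0.001], [-0.386, 0.923, -0.001], [-0.001, -0.001, -1.0]]
contact_force: [0.2, -0.7, -0.5]
grip_width: 0.0449
grasp_force: 0.0
```

>>> step_arm(deltas=[[85,0,0,-0.06,0],[85,0,0,0,0]])

```text
time_s: 6.2
tcp_pos: [0.5175, -0.3066, 0.254]
eef_rot: [[-0.923, -0.386, 0.007], [-0.386, 0.923, -0.006], [-0.004, -0.008, -1.0]]
contact_force: [0.1, 0.3, -0.3]
grip_width: 0.0725
grasp_force: 0.0
```

>>> step_arm(deltas=[[85,-0.0384,0.0883,0,0],[85,-0.0384,0.0883,0,0],[85,-0.0384,0.0883,0,0],[85,-0.0384,0.0883,0,0],[85,-0.0384,0.0883,0,0],[85,-0.0384,0.0883,0,0],[85,-0.0384,0.0883,0,0],[85,0,0,0,0]])

```text
time_s: 7.0
tcp_pos: [0.5203, 0.0362, 0.2483]
eef_rot: [[-0.92, -0.391, 0.0], [-0.391, 0.92, 0.001], [-0.001, 0.001, -1.0]]
contact_force: [-0.3, -0.8, -0.8]
grip_width: 0.085
grasp_force: 0.0
```

```bash
python3 - <<'E'
from h import *
a=snapshot("scene");b=snapshot("top");A=a["pixels"].copy()
C=np.zeros((600,800,3),np.uint8)
C[:,:400]=cv2.resize(A[130:310,90:210],(400,600));C[:,400:]=cv2.resize(b["pixels"][120:300,300:420],(400,600))
cv2.imwrite("pics/bowl2.png",C)
o=get_obs();t=o["tcp_pos"];R=np.array(o["eef_rot"]);print(t,(R.T@(np.array([.527,.367,t[2]])-t)/.5).round(4))
E
```

```text
[0.52081786 0.03240639 0.248158  ] [-2.713e-01  6.119e-01 -2.000e-04]
```

View pics/bowl2.png

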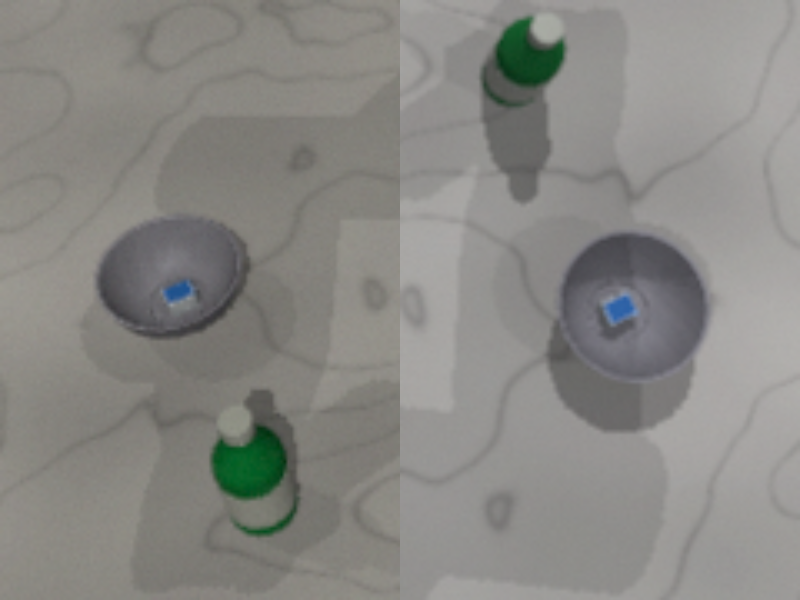

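The tablet lies flat in the bowl, at (178,292) and (620,308). Continuing to the cap.

>>> step_arm(deltas=[[85,-0.0388,0.0874,0,0],[85,-0.0388,0.0874,0,0],[85,-0.0388,0.0874,0,0],[85,-0.0388,0.0874,0,0],[85,-0.0388,0.0874,0,0],[85,-0.0388,0.0874,0,0],[85,-0.0388,0.0874,0,0],[85,0,0,0,0],[85,0,0,0,0],[85,0,0,0,0]])

```text
time_s: 8.1
tcp_pos: [0.5291, 0.3643, 0.2481]
eef_rot: [[-0.923, -0.384, -0.0], [-0.384, 0.923, -0.001], [0.001, -0.0, -1.0]]
contact_force: [0.1, -0.2, -0.6]
grip_width: 0.0848
grasp_force: 0.0
```

```bash
python3 - <<'E'
from h import *
o=get_obs();t=np.array(o["tcp_pos"]);R=np.array(o["eef_rot"]);print(t,(R.T@(np.array([.527,.367,.1315])-t)/.5).round(4),np.round(o["qpos"],3))
E
```

```text
[0.52905848 0.36427355 0.24805804] [0.0016 0.0067 0.2331] [ 0.473  0.419  0.303  1.455 -0.     0.078]
```

>>> step_arm(deltas=[[85,0.0016,0.0067,0.06,0],[85,0,0,0.06,0],[85,0,0,0.06,0],[85,0,0,0.04,0],[85,0,0,0.015,0],[85,0,0,0.007,0],[85,0,0,0,0],[85,0,0,0,0]])

```text
time_s: 8.9
tcp_pos: [0.527, 0.3686, 0.1286]
eef_rot: [[-0.923, -0.385, 0.002], [-0.385, 0.923, 0.001], [-0.002, 0.0, -1.0]]
contact_force: [-0.1, -0.2, 0.2]
grip_width: 0.0853
grasp_force: 0.0
```

```bash
python3 - <<'E'
from h import *
o=get_obs();t=np.array(o["tcp_pos"]);R=np.array(o["eef_rot"]);print(t,(R.T@(np.array([.527,.367,.127])-t)/.5).round(4),np.round(o["contact_force"],2))
a=snapshot("scene");b=snapshot("top")
C=np.zeros((600,800,3),np.uint8)
C[:,:400]=cv2.resize(a["pixels"][110:245,340:430],(400,600),interpolation=cv2.INTER_CUBIC);C[:,400:]=cv2.resize(b["pixels"][130:265,65:155],(400,600),interpolation=cv2.INTER_CUBIC)
cv2.imwrite("pics/cap1.png",C)
E
```

```text
[0.52698692 0.36862877 0.12856386] [ 0.0012 -0.003   0.0031] [-0.11 -0.21  0.2 ]
```

View pics/cap1.png

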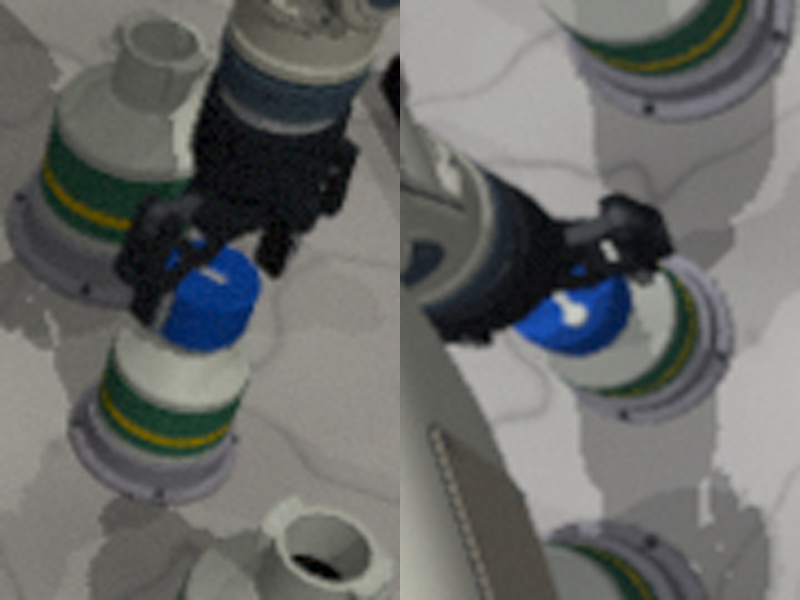

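The fingers straddle the cap, at (210,290) on the left and (570,300) on the right, with clearance. Closing.

>>> step_arm(deltas=[[85,0.0012,-0.003,0.002,0],[45,0,0,0,0],[45,0,0,0,0],[45,0,0,0,0],[45,0,0,0,0],[45,0,0,0,0],[45,0,0,0,0],[45,0,0,0,0]])

```text
time_s: 9.8
tcp_pos: [0.5263, 0.3672, 0.1264]
eef_rot: [[-0.923, -0.386, 0.0], [-0.386, 0.923, 0.0], [-0.0, 0.0, -1.0]]
contact_force: [-1.1, -1.1, 4.2]
grip_width: 0.0561
grasp_force: 62.5
```

>>> step_arm(deltas=[[45,0,0,0.003,0],[45,0,0,0.003,0],[45,0,0,0.003,0],[45,0,0,0.003,0],[45,0,0,0,0],[45,0,0,0,0]])

```text
time_s: 10.4
tcp_pos: [0.5264, 0.3671, 0.1209]
eef_rot: [[-0.923, -0.386, 0.001], [-0.386, 0.923, 0.0], [-0.001, 0.0, -1.0]]
contact_force: [-2.9, -2.1, 10.6]
grip_width: 0.0563
grasp_force: 62.5
```

>>> step_arm(deltas=[[45,0,0,0,-0.03],[45,0,0,0,-0.06],[45,0,0,0,-0.07],[45,0,0,0,-0.07],[45,0,0,0,-0.07],[45,0,0,0,-0.07]])

```text
time_s: 11.0
tcp_pos: [0.5271, 0.3675, 0.1213]
eef_rot: [[-0.556, -0.831, 0.002], [-0.831, 0.556, 0.001], [-0.002, -0.001, -1.0]]
contact_force: [0.1, 0.3, 9.4]
grip_width: 0.0567
grasp_force: 62.4
```

>>> step_arm(deltas=[[45,0,0,0,-0.07],[45,0,0,0,-0.07],[45,0,0,0,-0.07],[45,0,0,0,-0.07],[45,0,0,0,-0.07],[45,0,0,0,-0.07],[45,0,0,0,-0.04],[45,0,0,0,0],[45,0,0,0,0]])

```text
time_s: 11.9
tcp_pos: [0.5272, 0.3675, 0.1213]
eef_rot: [[0.129, -0.992, 0.002], [-0.992, -0.129, 0.001], [-0.001, -0.002, -1.0]]
contact_force: [0.8, 0.7, 9.5]
grip_width: 0.0567
grasp_force: 62.7
```

```bash
python3 - <<'E'
from h import *
o=get_obs();print(np.round(o["contact_force"],2),np.round(o["ft_torque"],3),np.round(o["qpos"],3))
a=snapshot("scene");b=snapshot("top")
C=np.zeros((600,800,3),np.uint8)
C[:,:400]=cv2.resize(a["pixels"][110:245,340:430],(400,600),interpolation=cv2.INTER_CUBIC);C[:,400:]=cv2.resize(b["pixels"][130:265,65:155],(400,600),interpolation=cv2.INTER_CUBIC)
cv2.imwrite("pics/cap2.png",C)
E
```

```text
[0.75 0.68 9.46] [-0.087  0.03   0.072] [ 0.478  0.46   0.046  1.154 -0.    -1.222]
```

View pics/cap2.png

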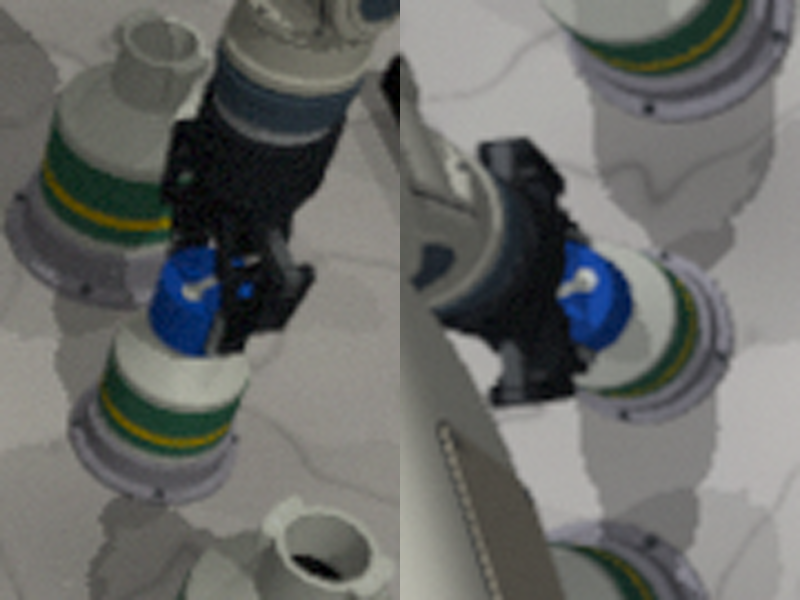

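The cap turned with the gripper: its pointer now runs from about (215,285) to (195,290) on the left. Lifting gently.

>>> step_arm(deltas=[[45,0,0,-0.004,0],[45,0,0,-0.008,0],[45,0,0,-0.01,0],[45,0,0,-0.015,0],[45,0,0,0,0]])

```text
time_s: 12.5
tcp_pos: [0.5266, 0.3673, 0.1395]
eef_rot: [[0.129, -0.992, 0.001], [-0.992, -0.129, 0.0], [-0.0, -0.001, -1.0]]
contact_force: [0.1, 1.0, 0.0]
grip_width: 0.0568
grasp_force: 63.6
```

Nothing resists the lift, so I go on up to the hold height.

>>> step_arm(deltas=[[45,0.0002,0,-0.02,0],[45,0,0,-0.03,0],[45,0,0,-0.03,0],[45,0,0,-0.015,0],[45,0,0,-0.005,0],[45,0,0,0,0],[45,0,0,0,0],[45,0,0,0,0],[45,0,0,0,0],[45,0,0,0,0]])

```text
time_s: 13.5
tcp_pos: [0.5263, 0.367, 0.1885]
eef_rot: [[0.129, -0.992, -0.0], [-0.992, -0.129, -0.0], [0.0, 0.0, -1.0]]
contact_force: [0.3, -0.0, -0.6]
grip_width: 0.0565
grasp_force: 63.7
```

```bash
python3 - <<'E'
from h import *
o=get_obs();print(o["tcp_pos"],np.round(o["contact_force"],2),np.round(o["joint_vel"],3))
a=snapshot("scene")
for p in((.527,.367,.186),(.527,.367,.136)): print(((proj(a,p)-[340,90])*[400/90,400/90]).round())
C=np.zeros((600,800,3),np.uint8)
C[:,:400]=cv2.resize(a["pixels"][90:225,340:430],(400,600),interpolation=cv2.INTER_CUBIC);C[:300,400:]=cv2.resize(a["pixels"][90:300],(400,300))[:, :]
cv2.imwrite("pics/cap3.png",C)
E
```

```text
[0.52626678 0.36701465 0.18848656] [ 0.33 -0.01 -0.59] [ 0.001 -0.001  0.001  0.     0.     0.001]
[220. 333.]
[200. 390.]
```

View pics/cap3.png

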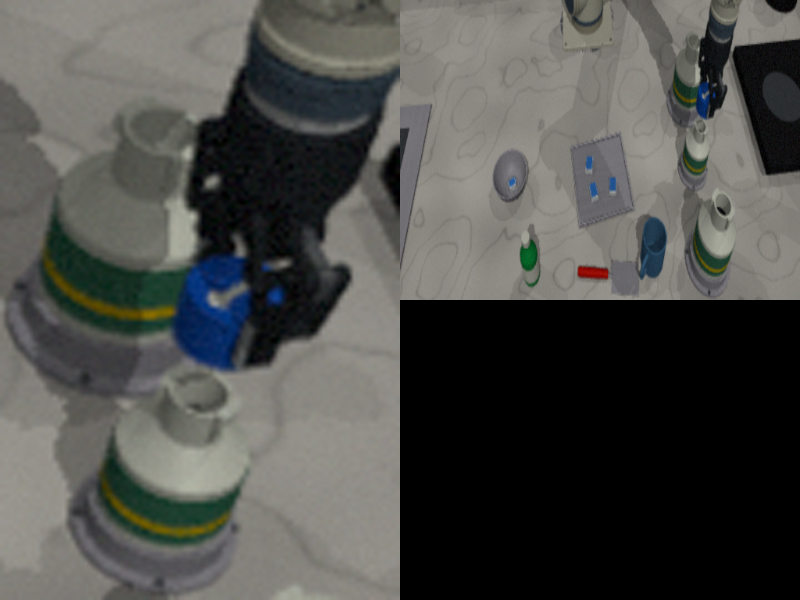

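The cap is held above the open mouth, which shows at (200,390). The tablet is still in the bowl, and the other objects haven't moved. Handing in.

```bash
python3 -c "
from workcell import *
print(sign_off())"
```

```text
the job is handed in; nothing more can be done
None
```

I put the broken tablet in the bowl, then pressed, turned and lifted off the jar's cap. I handed the job in at about 13.6 s, with the gripper holding the cap level and still, about 49 mm above the open mouth; sign-off returned no verdict.

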